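# Colour check of a label batch on a bench colour meter

### The arm

A 6-joint arm with a two-finger parallel gripper is mounted at the origin on a cart in front of the work surface, level with it; the furniture and walls round the work are solid. World frame = base frame: x ahead of the robot, y to its left, z up, the work surface at z = 0. Lengths are in mm, angles in rad, forces in N, time in s.
With the tool pointing down it reaches from about 250 to 725 mm from the base axis. Payload 4 kg.
Tool frame: the origin (TCP) lies midway between the tips of the shut fingers; the grasp point (between the pads) lies 19 mm behind it (robot.hold_point_z is the distance from the TCP to the grasp point, in mm); y points along the fingers, z is the direction in which the jaws open and shut, and the axes are right-handed (so a half turn about y gives the same grasp; the last joint's range is limited). The gripper opens to 85 mm and grips with 20 to 120 N. Pads are 22 mm wide; open, the fingers measure 114 mm over their backs; the gripper's body (76 mm by 85 mm) begins 54 mm behind the grasp point. The pads swing forward as they close: fully open they stand 13 mm farther back than shut.
Start: joints at [-1.337, 0.241, 0.005, 1.335, 0, 1.571], TCP at [115.836, -486.396, 231.306] pointing down, gripper open.
Joint ranges: [-2.72, 2.72], [-1.05, 1.87], [-1.09, 1.28], [-1.99, 2.15], [-1.42, 1.44], [-3.14, 3.14]. Speed limits (rad/s): [2.79, 2.79, 3.14, 3.14, 3.14, 3.14].

### API

Orientations are given as [roll, pitch, yaw] about the fixed x, y, z axes, in that order (R = Rz(yaw) Ry(pitch) Rx(roll)).
In Python, from cell import read_state, optics, hand_in, robot gives the robot as it stands.
- The arm moves only by the tool step_arm, never from a script. Its argument "increments" is a list of rows, each an object of numbers: "x", "y", "z": the shift along the tool's x, y, z as a fraction of full scale; "rx", "ry", "rz": the turn, a rotation vector about the tool's x, y, z as a fraction of full scale; "fingers": the closure, from 0 (fully open) to 1 (shut). In form: [{"x": .., "y": .., "z": .., "rx": .., "ry": .., "rz": .., "fingers": ..}, ...]. A call has 1 to 8 rows; each row is the pose to reach, as a shift and turn from the pose measured when the call began, along the tool's axes at that moment; what a row does not reach only later rows make up. Full scale, the value 1, is 250 mm for a shift and pi/2 rad for a turn. A row lasts 1/8 s, in which the tool goes at most 62.5 mm and 10.7 degrees, less where a joint would pass 70% of its speed; a pose out of reach is approached as far as the arm can. A call with a number of a shift or a turn outside -1 to 1 is refused whole. A call with a gripper value outside its range is refused whole. The fingers move at their own pace and stop on an object; "force" is the grip in N (left out, the last holds). Time passes only in rows, so rows that repeat a pose let the fingers close. It gives the time, the measured TCP pose, the force and the opening at its end, in the units of the state.
- read_state(): the state, without advancing time (a new reading comes with each control period).
- optics.get_image(name): name is "scene" or "top" or "wrist"; returns a dict with "color" (400x640x3 uint8, red, green, blue), "range_z" (400x640 float32, mm along the optical axis (not along the pixel's ray), 0 where there is no reading), "K" (3x3 intrinsics, pixels), "R" (3x3) and "t" (3): a world point X has camera coordinates R X + t; the wrist camera has in their place "hand_eye" (4x4, takes a point from camera to tool coordinates, whose origin is the TCP and whose axes are the tool frame's). Camera axes: x right, y down, z forward; pixel columns grow to the right and rows downward; lengths in mm; the calibration is good to about 2 mm. A picture is of the moment at which its call begins: read the wrist's pose just before it.
- hand_in(): hands the job in, once; it reports no verdict.
Trained networks look in a picture, given as the dict that the camera call returned (one of the last four; its "shot" number tells which), for a name from the list of things; names that differ only in an ending like _2 or _b are one class to them, and where a whole thing is asked for, a point or a joint stands for the part that bears it (a point fixed in the world has none). Each returns a list of dicts, best first, with "score" (0 to 1); they miss things now and then, are a little off and sometimes report something else, mostly with a low value. They report only what shows in the picture. A call takes as long as a camera call. They do not tell look-alikes from the thing itself.
- optics.trace(thing, picture): "mask" (400x640 bool, what is visible of it) and "pixel" ([row, column] in pixels, amid what is visible of it).
The state is a dict: "clock": time; "joint_pos": joint angles; "qvel": joint speeds; "joint_efforts": joint torques, N m; "eef_pos": TCP position; "tool_rot": TCP orientation; "wrist_force": force on the tool from outside, world axes, zero at the start; "wrist_torque": the same for the moment, N m; "width": opening from 0.0 (shut) to 1.0 (fully open).
Only numpy, scipy, OpenCV 4.12 (cv2) and the standard library are available. Lean on these libraries where they do the work, as an engineer would, in place of code of your own. Each camera call takes 0.05 s, during which the arm holds its last target. There are 200 camera calls.

### The job

Check the colour of the new label batch: first set the black light cap onto the open collar on top of the bench colour meter so that it sits fully down and level, and let go of it. Then take the dark red label sample by its rib, tilt it to the slope of the meter's measuring head and press it gently onto the port, centred and lying flat on the head's face so that the sprung seal ring goes fully in and no light gets under; finish holding it pressed there, still in the gripper, while the meter reads. Do not knock the head out of its set angle, and leave the white standard and the paper roll where they are.

Things in the scene. Friction and masses are not known exactly. Their poses are not given: they have to be found in the camera images.
- meter: bench colour meter, white, fixed: plinth 150 mm deep (x), 226 mm wide (y), 38 mm high, display at the left of its front. Tilting measuring head on its left (+y) half, domed sphere housing with an open aluminium collar on top on its right (-y) half. Origin: centre of the underside; x points to its back, away from the robot at yaw 0, y to its left
- top_port (a point): centre of the upper rim of the aluminium collar on the sphere housing, 112 mm above the desk, at x = 8, y = -58 mm in the meter's frame; collar 57 mm outside, 42 mm inside diameter, 16 mm deep
- cap: loose black light cap, 40 mm high, 0.07 kg, standing on its foot on the desk. Grey foot 38 mm in diameter, 9 mm high, chamfered, drops into the collar with 2 mm to spare all round; flange 62 mm in diameter, from 9 to 14 mm up; round knob 21 mm in diameter from 18 to 40 mm up, 24 mm wide below. Origin: centre of the underside of the foot, z up along the knob
- cap_seat (a point): centre of the underside of the cap's flange, 9 mm above the cap's origin; it lies on top_port when the cap is seated
- port (a point): centre of the measuring port, in the plane of the head's flat black face (76 mm up the slope, 80 mm wide). Turns with the head: z points out of the face (up and to the meter's front), y level along the face to the left, x up the slope. 34 mm out from the tilt axis, which is level along the meter's y, 92 mm above the desk, at x = -12, y = 58 mm in the meter's frame
- head (a joint): tilt of the measuring head, 0 = face level, growing as the face turns to the front of the meter; set between 0.25 and 0.6 rad and clamped: stays put under pushes of up to 30 N on the face, and must stay as set
- seal (a joint): travel of the round black sprung seal ring (34 mm in diameter, closed by its pale round window) in the port: 0 = stands 4 mm proud of the face, 0.004 m = fully in, flush with the face; 3 N to start it, 9 N fully in. Pressing with over 30 N would harm the head
- label_sample: label sample in its holder, loose, 0.09 kg, lying face down on the desk: black plate 66 x 66 mm, 6 mm thick, dark red strips on its back and a bright red grip rib in the middle, 46 mm long along x, 14 mm wide across y, top 32 mm above the face. Origin: centre of the underside, which is the flat sample face (54 x 54 mm); z up along the rib. It may lie on the port any way round
- white_standard: white calibration standard: a holder of the same shape and size, white with a grey rib, lying face down; not used now. Origin: centre of its underside
- till_roll: white roll of till paper standing on end, 58 mm in diameter, 57 mm high, loose. Origin: centre of its underside
There are look-alikes about, which are no part of the job. Leave any blue look-alike of the cap alone.

How it is judged (in metres and radians):
On the way:
1. the light cap sits fully down and level on the collar and is let go (horizontal distance between cap_seat and top_port below 0.004 m and z of cap_seat in the frame of top_port between -0.002 and 0.002 m and angle between cap's own z axis and vertical below 0.05 rad and contact force between the fingers and cap below 0.1 N), for 0.3 s.
At the end, for the whole second after the job is handed in: cap let go on the collar, within 4 mm of centre, flange within 2 mm of the rim, level within 0.05 rad; sample at rest in the fingers, pressed on the head with over 2 N, centre within 10 mm of the port's each way, face within 2 mm and 0.05 rad of the head's, seal ring 3 mm in or more (all of step 1 and x of label_sample in the frame of port between -0.01 and 0.01 m and y of label_sample in the frame of port between -0.01 and 0.01 m and z of label_sample in the frame of port between -0.002 and 0.002 m and angle between the z axis of label_sample and the z axis of port, either way round below 0.05 rad and value of joint seal above 0.003 m and contact force between the fingers and label_sample above 2 N and contact force between label_sample and meter above 2 N and linear speed of label_sample below 0.01 m/s); the arm keeps its last pose, push and grip.
It fails at once if the head is knocked out of its set angle (the port moves more than 5 mm) (distance of port from where it was at the start of the episode above 0.005 m).
It fails at once if the label sample is pressed on the meter with more than 40 N (contact force between label_sample and meter above 40 N).
It fails at once if the white standard or the paper roll is moved more than 20 mm (distance of any of white_standard, till_roll from where it was at the start of the episode above 0.02 m).
It also fails if it takes over 61 s, if anything falls off the work surface, if the arm or the gripper's body presses on something with over 40 N, if the wrist force passes 120 N, or if a joint passes its speed limit or range.

## Working session

There is one attempt and no reset: what is moved stays moved. The work goes in short steps, Python scripts to look and compute and a tool call to move; the robot and the scene stay as the last step left them, time stands still between calls to the robot, and variables do not carry over. Pictures are saved under pics/ and viewed, about 8 in all and at most 12, crops included, and the job is handed in when it is done.

Besides the shell and the picture viewer there is one more tool, called after "Emit:" by a JSON object that holds its "method" and its "body", one argument or row to a line. step_arm: Moves the arm, as the interface text tells. Shift numbers are shares of 250 mm and turn numbers shares of pi/2 rad, none past 1 either way. Its arguments: {"type":"object","properties":{"increments":{"type":"array","items":{"type":"object","properties":{"x":{"type":"number","minimum":-1,"maximum":1},"y":{"type":"number","minimum":-1,"maximum":1},"z":{"type":"number","minimum":-1,"maximum":1},"rx":{"type":"number","minimum":-1,"maximum":1},"ry":{"type":"number","minimum":-1,"maximum":1},"rz":{"type":"number","minimum":-1,"maximum":1},"fingers":{"type":"number"}}}},"force":{"type":"number"}},"required":["increments"]}

```bash
mkdir -p pics; ls; cat > h.py <<'E'
import numpy as np, cv2
from scipy.spatial.transform import Rotation as Ro
from cell import read_state, optics, hand_in, robot
def shot(name, fn=None):
    s=read_state(); p=optics.get_image(name)
    if name=='wrist':
        T=np.eye(4); T[:3,:3]=Ro.from_euler('xyz',s['tool_rot']).as_matrix(); T[:3,3]=s['eef_pos']
        p['C']=T@np.array(p['hand_eye'])
    else:
        C=np.eye(4); R=np.array(p['R']); C[:3,:3]=R.T; C[:3,3]=-R.T@np.array(p['t']).ravel(); p['C']=C
    if fn: cv2.imwrite('pics/'+fn,p['color'][:,:,::-1])
    return p
def cloud(p):
    K=np.array(p['K']); z=p['range_z']; v,u=np.mgrid[:z.shape[0],:z.shape[1]]
    P=np.stack([(u-K[0,2])/K[0,0]*z,(v-K[1,2])/K[1,1]*z,z],-1)
    W=P@p['C'][:3,:3].T+p['C'][:3,3]; W[z<=0]=np.nan
    return W
def toolmove(dp,drot_target=None):
    "target TCP world pos, and target euler -> fractions"
    s=read_state(); R0=Ro.from_euler('xyz',s['tool_rot'])
    d=R0.inv().apply(np.array(dp)-s['eef_pos'])/250
    r=np.zeros(3)
    if drot_target is not None: r=(R0.inv()*drot_target).as_rotvec()/(np.pi/2)
    return np.round(d,4),np.round(r,4)
E
python3 - <<'E'
from h import *
s=read_state(); print(s)
a=shot('scene','s0.png'); b=shot('top','t0.png')
for n,p in(('scene',a),('top',b)):
    W=cloud(p); print(n,p['C'][:3,3].round())
    for t in ['meter','cap','label_sample','white_standard','till_roll','head']:
        for d in optics.trace(t,p):
            m=d['mask']; print(t,round(d['score'],2),d['pixel'],m.sum(),np.nanmedian(W[m],0).round(),np.nanmin(W[m],0).round(),np.nanmax(W[m],0).round())
cv2.imwrite('pics/both.png',cv2.resize(np.vstack([a['color'],b['color']])[:,:,::-1],(480,600)))
E
```

```text
pics
{'clock': 0.0, 'joint_pos': array([-1.33700501e+00,  2.41404859e-01,  3.73602266e-03,  1.33520082e+00,
       -4.18566322e-05,  1.57080450e+00]), 'qvel': array([ 0.00123656, -0.00052206,  0.00043904,  0.00018541, -0.0006511 ,
        0.00144318]), 'joint_efforts': array([ 2.28497277e-05, -3.72313857e+01,  2.52411354e+01,  1.69237331e-02,
        5.74030560e-05, -1.51577694e-06]), 'eef_pos': array([ 115.67608267, -485.79060972,  230.42151464]), 'tool_rot': array([-1.57286966e+00, -4.18734897e-05, -2.90780942e+00]), 'wrist_force': array([-0.01679495,  0.61352719, -0.2301924 ]), 'wrist_torque': array([-0.06898799, -0.0087458 ,  0.02572977]), 'width': 0.998298929338627}
scene [ 75. 447. 826.]
meter 0.96 [213.2, 290.0] 3618 [ 582. -122.   52.] [ 514. -336.   -1.] [729. -38. 144.]
cap 0.79 [292.9, 284.0] 443 [459.  59.  16.] [433.  20.  -1.] [499.  85.  45.]
cap 0.58 [318.0, 313.0] 517 [360.  89.  15.] [334.  54.  -2.] [395. 113.  43.]
label_sample 0.6 [206.0, 360.4] 306 [ 464. -318.    9.] [ 414. -363.   -1.] [ 503. -237.   81.]
white_standard 0.67 [187.2, 356.7] 291 [ 516. -379.    
[... 429 characters left out ...]
89 [252.6, 220.2] 384 [364.  81.  16.] [336.  55.   8.] [393. 110.  47.]
cap 0.81 [216.0, 235.5] 427 [463.  52.  15.] [434.  24. -17.] [496.  85.  46.]
cap 0.65 [165.4, 295.0] 989 [ 595. -102.  122.] [ 555. -146.   30.] [666. -47. 146.]
label_sample 0.86 [226.7, 377.8] 602 [ 469. -322.    8.] [ 433. -362.   -3.] [ 508. -288.   39.]
label_sample 0.55 [216.4, 236.7] 412 [463.  52.  15.] [434.  24.   8.] [496.  85.  46.]
white_standard 0.55 [208.5, 400.8] 591 [ 520. -385.    8.] [ 481. -427.   -3.] [ 564. -347.   38.]
till_roll 0.93 [155.9, 393.2] 479 [ 654. -355.   57.] [ 630. -385.   -3.] [ 706. -328.   66.]
head 0.62 [165.6, 295.3] 997 [ 595. -102.  123.] [ 557. -148.   30.] [646. -47. 146.]
```

View pics/s0.png

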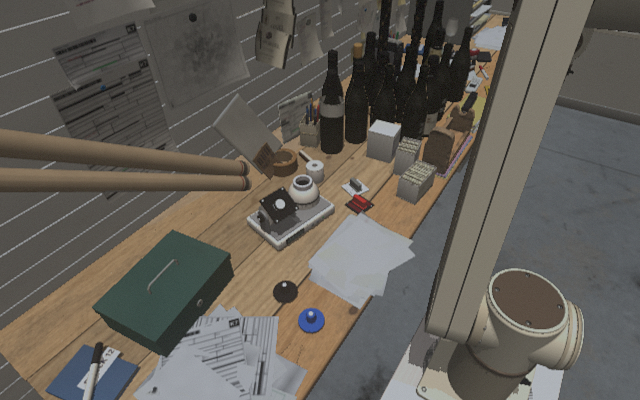

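View pics/t0.png

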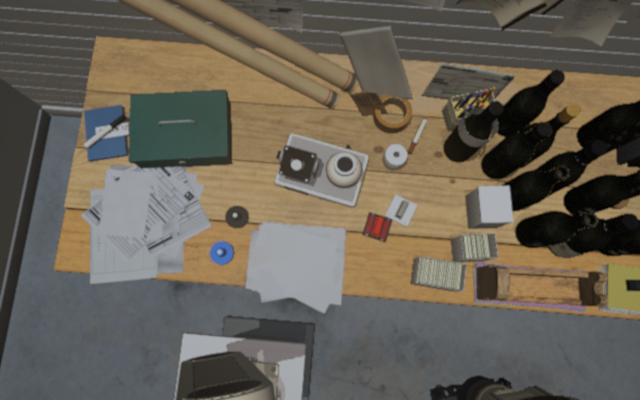

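The black cap is at top (236,216) and scene (285,292). Its blue look-alike is at top (222,253). The red label is at top (378,227), with the white standard beside it at (401,209) and the roll at (396,156). The meter is at top (322,170).

```bash
cat >> h.py <<'E'
def rect(P):
    (c,wh,a)=cv2.minAreaRect(P[:,:2].astype(np.float32)); return np.round(c,1),np.round(wh,1),round(a,1)
def plane(P,n=4):
    for _ in range(n):
        c=P.mean(0); N=np.linalg.svd(P-c)[2][2]; N*=np.sign(N[2]); d=(P-c)@N
        P=P[abs(d)<max(1.5,2*np.median(abs(d)))]
    return c,N,len(P)
E
python3 - <<'E'
from h import *
b=shot('top'); W=cloud(b); rgb=b['color'].astype(int)
def box(x0,x1,y0,y1,z0,z1):
    with np.errstate(invalid='ignore'):
        return (W[...,0]>x0)&(W[...,0]<x1)&(W[...,1]>y0)&(W[...,1]<y1)&(W[...,2]>z0)&(W[...,2]<z1)
print('desk',np.nanmedian(W[box(500,560,0,50,-20,20)],0))
P=W[box(500,700,-310,-20,30,160)]; print('meter',len(P),rect(P))
P=W[box(500,700,-310,-20,30,42)]; print('plinth',len(P),rect(P))
P=W[box(540,680,-160,-40,85,160)]; print('head',plane(P),rect(P))
P=W[box(540,680,-280,-170,104,120)]; print('collar',len(P),rect(P))
P=W[box(420,510,10,100,33,50)];print('knob',len(P),rect(P),P.mean(0))
P=W[box(420,510,10,100,6,50)];print('cap',len(P),rect(P))
P=W[box(430,512,-365,-285,22,45)];print('rib',len(P),rect(P),P.mean(0))
P=W[box(420,500,-370,-280,4,12)];print('plate',len(P),rect(P))
c=b['color'][120:270,200:430,::-1]; cv2.imwrite('pics/crop.png',cv2.resize(c,None,fx=3.4,fy=3.4,interpolation=cv2.INTER_CUBIC))
E
```

```text
desk [529.60064606  25.19569916   0.80054024]
meter 4455 (array([ 610.2, -160. ]), array([230.8, 151.2]), 77.9)
plinth 2067 (array([ 609.7, -162.9]), array([225. , 151.3]), 78.1)
head (array([ 594.09791851, -100.92580905,  122.16439544]), array([-0.52994532,  0.11100073,  0.84073587]), 587) (array([602.2, -96.4]), array([109.4,  80.7]), 78.5)
collar 204 (array([ 606.6, -221.7]), array([57.2, 53.5]), 3.5)
knob 56 (array([464.3,  53.2]), array([19.6, 20.4]), 5.0) [464.37200734  53.43660581  40.26316729]
cap 428 (array([464.8,  54.4]), array([92. , 60.3]), 27.9)
rib 97 (array([ 469. , -324.3]), array([14.4, 45.5]), 77.3) [ 468.59884746 -323.60118184   32.24666422]
plate 459 (array([ 461.6, -324.3]), array([88.3, 78. ]), 88.7)
```

View pics/crop.png

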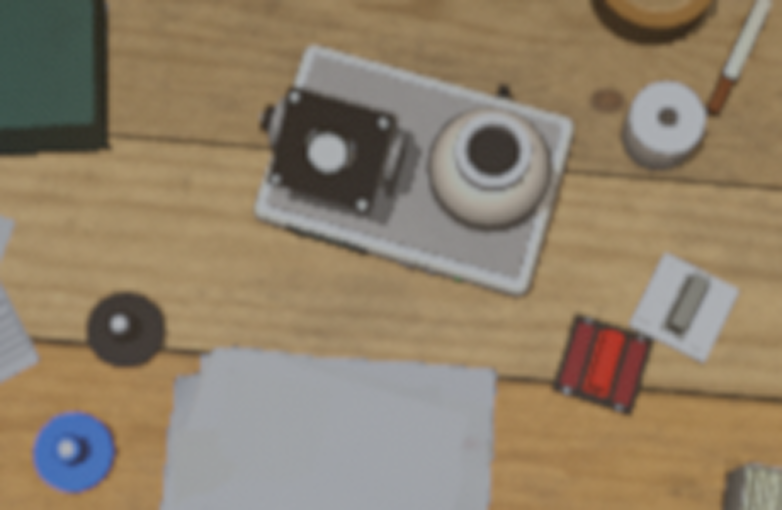

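Checks: the plinth measures 225×151 at yaw −12°. That puts the collar at about (606,−221,112) and the port at about (592,−100,121), with a tilt of about 0.57. Both agree with the direct measurements. I'm going above the black cap at (464,53).

Emit:
{"method": "step_arm", "body": {
  "increments": [
    {"x": -0.15,"z": -0.15,"ry": -0.05},
    {"x": -0.31,"z": -0.3,"ry": -0.12},
    {"x": -0.47,"z": -0.45,"ry": -0.18},
    {"x": -0.62,"z": -0.6,"ry": -0.24},
    {"x": -0.77,"z": -0.74,"ry": -0.3},
    {"x": -0.92,"z": -0.88,"ry": -0.36}
  ]
}}

```text
schema error: expected keys x, y, z, rx, ry, rz, fingers
```

```bash
cat >> h.py <<'E'
def down(jaw): # tool y down, tool z (jaw) along angle jaw
    return Ro.from_euler('xyz',[-np.pi/2,0,jaw-np.pi/2])
E
python3 -c "
from h import *
s=read_state();print(s['clock'],s['eef_pos'],s['tool_rot'],toolmove([455,53,200],down(-.209)))"
```

```text
0.75 [ 115.84077538 -486.39702178  231.33431669] [-1.57073986e+00 -3.48043256e-06 -2.90779021e+00] (array([-1.8196,  0.1252, -1.7846]), array([-0.    , -0.7181,  0.    ]))
```

Emit:
{"method": "step_arm", "body": {
  "increments": [
    {"x": -0.15,"y": 0,"z": -0.15,"rx": 0,"ry": -0.05,"rz": 0,"fingers": 0},
    {"x": -0.31,"y": 0,"z": -0.3,"rx": 0,"ry": -0.12,"rz": 0,"fingers": 0},
    {"x": -0.47,"y": 0,"z": -0.45,"rx": 0,"ry": -0.18,"rz": 0,"fingers": 0},
    {"x": -0.62,"y": 0,"z": -0.6,"rx": 0,"ry": -0.24,"rz": 0,"fingers": 0},
    {"x": -0.77,"y": 0,"z": -0.74,"rx": 0,"ry": -0.3,"rz": 0,"fingers": 0},
    {"x": -0.92,"y": 0.05,"z": -0.88,"rx": 0,"ry": -0.36,"rz": 0,"fingers": 0},
    {"x": -0.92,"y": 0.05,"z": -0.88,"rx": 0,"ry": -0.36,"rz": 0,"fingers": 0}
  ]
}}

```text
clock: 1.62
eef_pos: [289.5, -216.3, 218.4]
tool_rot: [-1.572, 0.0, -2.335]
wrist_force: [-0.4, -0.7, -0.6]
width: 0.996
```

```bash
python3 -c "
from h import *
s=read_state();print(s['clock'],s['eef_pos'],s['tool_rot'],toolmove([455,53,190],down(-.209)))"
```

```text
1.625 [ 289.46815298 -216.29222388  218.35150088] [-1.57197255e+00  2.75635332e-04 -2.33508282e+00] (array([-1.2358,  0.1141, -0.2673]), array([ 0.0007, -0.3535, -0.0004]))
```

Emit:
{"method": "step_arm", "body": {
  "increments": [
    {"x": -0.2,"y": 0.02,"z": -0.04,"rx": 0,"ry": -0.06,"rz": 0,"fingers": 0},
    {"x": -0.42,"y": 0.04,"z": -0.09,"rx": 0,"ry": -0.13,"rz": 0,"fingers": 0},
    {"x": -0.65,"y": 0.06,"z": -0.14,"rx": 0,"ry": -0.2,"rz": 0,"fingers": 0},
    {"x": -0.85,"y": 0.09,"z": -0.19,"rx": 0,"ry": -0.27,"rz": 0,"fingers": 0},
    {"x": -1,"y": 0.11,"z": -0.25,"rx": 0,"ry": -0.35,"rz": 0,"fingers": 0},
    {"x": -1,"y": 0.11,"z": -0.267,"rx": 0,"ry": -0.353,"rz": 0,"fingers": 0},
    {"x": -1,"y": 0.11,"z": -0.267,"rx": 0,"ry": -0.353,"rz": 0,"fingers": 0}
  ]
}}

```text
clock: 2.5
eef_pos: [413.9, 9.4, 191.0]
tool_rot: [-1.572, 0.0, -1.782]
wrist_force: [0.1, -0.0, -0.6]
width: 1.001
```

```bash
python3 - <<'E'
from h import *
p=shot('wrist','w1.png'); W=cloud(p); s=read_state(); print(s['clock'],s['eef_pos'],s['tool_rot'])
print('he',np.array(p['hand_eye']).round(3))
for d in optics.trace('cap',p):
    m=d['mask']; P=W[m]; P=P[np.isfinite(P[:,0])]; k=P[P[:,2]>33]; print(d['score'],d['pixel'],m.sum(),np.median(p['color'][m],0),np.median(P,0).round(1),'knob',len(k), rect(k) if len(k)>5 else '', 'flange',rect(P[(P[:,2]>10)&(P[:,2]<17)]) if len(P)>9 else '')
print(toolmove([464,53,190],down(-.209)))
E
```

```text
2.55 [413.98584146   9.14051326 191.16137057] [-1.57160476e+00  2.37902396e-04 -1.78316502e+00]
he [[  -0.       0.949    0.316  -79.941]
 [  -0.      -0.316    0.949 -143.169]
 [   1.       0.       0.       1.061]
 [   0.       0.       0.       1.   ]]
0.97 [115.5, 259.5] 2927 [ 54. 129. 244.] [366.4  83.   14.6] knob 424 (array([363.8,  81.7]), array([21.5, 21.9]), 84.3) flange (array([364. ,  81.6]), array([60.9, 60.7]), 27.5)
0.81 [126.6, 358.9] 2811 [33. 31. 33.] [461.8  55.   14.6] knob 407 (array([462.7,  53. ]), array([21.4, 21.9]), 32.3) flange (array([463.,  53.]), array([60.1, 60.6]), 77.8)
(array([-0.214 ,  0.0051,  0.1581]), array([ 0.0003, -0.0023, -0.0003]))
```

View pics/w1.png

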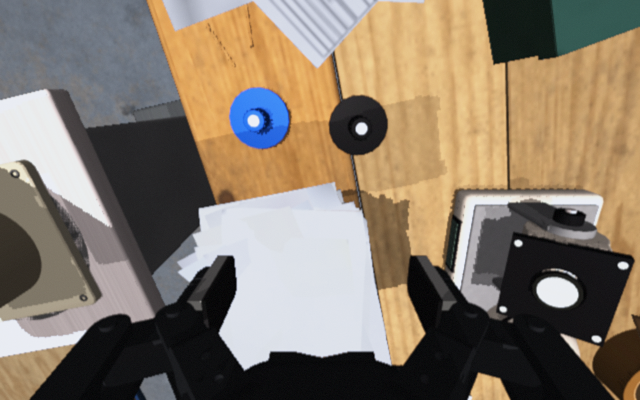

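The black cap is at wrist (358,125), which gives world (463,53). The blue one is at (260,118), and I'm avoiding it. Descending onto the knob.

Emit:
{"method": "step_arm", "body": {
  "increments": [
    {"x": -0.15,"y": 0.05,"z": 0.11,"rx": 0,"ry": 0,"rz": 0,"fingers": 0},
    {"x": -0.213,"y": 0.2,"z": 0.154,"rx": 0,"ry": -0.002,"rz": 0,"fingers": 0},
    {"x": -0.213,"y": 0.4,"z": 0.154,"rx": 0,"ry": -0.002,"rz": 0,"fingers": 0},
    {"x": -0.213,"y": 0.56,"z": 0.154,"rx": 0,"ry": -0.002,"rz": 0,"fingers": 0},
    {"x": -0.213,"y": 0.65,"z": 0.154,"rx": 0,"ry": -0.002,"rz": 0,"fingers": 0},
    {"x": -0.213,"y": 0.69,"z": 0.154,"rx": 0,"ry": -0.002,"rz": 0,"fingers": 0},
    {"x": -0.213,"y": 0.69,"z": 0.154,"rx": 0,"ry": -0.002,"rz": 0,"fingers": 0}
  ]
}}

```text
clock: 3.48
eef_pos: [462.9, 52.2, 18.8]
tool_rot: [-1.572, 0.0, -1.782]
wrist_force: [0.6, 0.2, -0.5]
width: 1.0
```

Emit:
{"method": "step_arm", "body": {
  "increments": [
    {"x": 0,"y": 0,"z": 0,"rx": 0,"ry": 0,"rz": 0,"fingers": 0.6},
    {"x": 0,"y": 0,"z": 0,"rx": 0,"ry": 0,"rz": 0,"fingers": 1},
    {"x": 0,"y": 0,"z": 0,"rx": 0,"ry": 0,"rz": 0,"fingers": 1},
    {"x": 0,"y": 0,"z": 0,"rx": 0,"ry": 0,"rz": 0,"fingers": 1},
    {"x": 0,"y": 0,"z": 0,"rx": 0,"ry": 0,"rz": 0,"fingers": 1},
    {"x": 0,"y": 0,"z": 0,"rx": 0,"ry": 0,"rz": 0,"fingers": 1}
  ],
  "force": 40
}}

```text
clock: 4.22
eef_pos: [463.2, 52.3, 19.4]
tool_rot: [-1.571, 0.001, -1.782]
wrist_force: [-2.4, -0.5, 6.5]
width: 0.23
```

Emit:
{"method": "step_arm", "body": {
  "increments": [
    {"x": 0,"y": -0.06,"z": 0,"rx": 0,"ry": 0,"rz": 0,"fingers": 1},
    {"x": 0,"y": -0.16,"z": 0,"rx": 0,"ry": 0,"rz": 0,"fingers": 1},
    {"x": 0,"y": -0.32,"z": 0,"rx": 0,"ry": 0,"rz": 0,"fingers": 1},
    {"x": 0,"y": -0.5,"z": 0,"rx": 0,"ry": 0,"rz": 0,"fingers": 1},
    {"x": 0,"y": -0.65,"z": 0,"rx": 0,"ry": 0,"rz": 0,"fingers": 1},
    {"x": 0,"y": -0.72,"z": 0,"rx": 0,"ry": 0,"rz": 0,"fingers": 1}
  ]
}}

```text
clock: 4.97
eef_pos: [464.1, 52.4, 201.5]
tool_rot: [-1.568, 0.002, -1.782]
wrist_force: [-0.1, -0.2, -0.7]
width: 0.228
```

```bash
python3 -c "
from h import *
s=read_state();print(s['clock'],s['eef_pos'],s['tool_rot'],s['width'],toolmove([605,-221,200],down(-.211)))"
```

```text
4.975 [464.07135872  52.36313136 201.49448743] [-1.56774497e+00  1.55429607e-03 -1.78187479e+00] 0.22811978013750536 (array([0.9511, 0.0069, 0.7803]), array([-0.0019, -0.0001, -0.001 ]))
```

Emit:
{"method": "step_arm", "body": {
  "increments": [
    {"x": 0.1,"y": 0,"z": 0.08,"rx": 0,"ry": 0,"rz": 0,"fingers": 1},
    {"x": 0.27,"y": 0,"z": 0.22,"rx": 0,"ry": 0,"rz": 0,"fingers": 1},
    {"x": 0.44,"y": 0,"z": 0.36,"rx": 0,"ry": 0,"rz": 0,"fingers": 1},
    {"x": 0.6,"y": 0,"z": 0.5,"rx": 0,"ry": 0,"rz": 0,"fingers": 1},
    {"x": 0.76,"y": 0.01,"z": 0.63,"rx": 0,"ry": 0,"rz": 0,"fingers": 1},
    {"x": 0.89,"y": 0.01,"z": 0.73,"rx": 0,"ry": 0,"rz": 0,"fingers": 1},
    {"x": 0.951,"y": 0.02,"z": 0.78,"rx": -0.002,"ry": 0,"rz": -0.001,"fingers": 1},
    {"x": 0.951,"y": 0.02,"z": 0.78,"rx": -0.002,"ry": 0,"rz": -0.001,"fingers": 1}
  ]
}}

```text
clock: 5.98
eef_pos: [604.7, -222.1, 194.9]
tool_rot: [-1.573, 0.0, -1.784]
wrist_force: [0.0, 0.3, -1.2]
width: 0.226
```

```bash
python3 - <<'E'
from h import *
p=shot('wrist','w2.png'); W=cloud(p); s=read_state(); print(s['clock'],s['eef_pos'],s['tool_rot'])
np.savez('/tmp/w2.npz',W=W)
def box(x0,x1,y0,y1,z0,z1):
    with np.errstate(invalid='ignore'):
        return (W[...,0]>x0)&(W[...,0]<x1)&(W[...,1]>y0)&(W[...,1]<y1)&(W[...,2]>z0)&(W[...,2]<z1)
P=W[box(560,650,-270,-175,109,114)];print('collar',len(P),rect(P),P.mean(0),P[:,2].std())
zz=p['range_z'][np.isfinite(W[...,0])]
P=W[box(555,660,-280,-160,175,230)];print('cap',len(P));
for z in range(170,240,2):
    Q=P[(P[:,2]>=z)&(P[:,2]<z+2)]
    if len(Q)>10: print(z,len(Q),rect(Q))
P=W[box(540,680,-160,-30,85,160)]; print('head',plane(P),rect(P))
E
```

```text
6.025 [ 604.47240847 -221.00618314  195.4148563 ] [-1.57313583e+00  6.73122766e-04 -1.78266838e+00]
collar 887 (array([ 607. , -209.7]), array([29.7, 55.8]), 79.1) [ 608.12398097 -206.58508397  112.12370517] 0.8689308087131192
cap 8671
184 19 (array([ 613.1, -196.5]), array([ 8.2, 41.4]), 74.2)
186 86 (array([ 610.3, -201.2]), array([19.6, 53.7]), 72.9)
188 2426 (array([ 606.6, -219.7]), array([58.2, 59.1]), 31.3)
190 2018 (array([ 606.1, -219.4]), array([58.1, 57.3]), 32.3)
192 103 (array([ 616.4, -219.2]), array([ 9. , 37.4]), 63.6)
194 35 (array([ 606.5, -213.3]), array([ 4.8, 17.4]), 81.8)
196 68 (array([ 609.3, -214.5]), array([ 6. , 22.9]), 76.0)
198 92 (array([ 607.5, -213.8]), array([ 6.3, 32.3]), 75.4)
200 105 (array([ 607.1, -213.8]), array([ 6.5, 37.3]), 78.2)
202 174 (array([ 607.7, -214.2]), array([ 6.3, 43.6]), 77.8)
204 161 (array([ 607.7, -214.2]), array([ 6.9, 45.5]), 76.2)
206 188 (array([ 607.6, -214.1]), array([ 6.4, 46.1]), 77.7)
208 190 (array([ 606.2, -221.6]), array([21.8, 46.3]), 80.4)
210 203 (array([ 605.7, -222.4]), array([23. , 46.5]), 77.5)
212 248 (array([ 605.8, -221.6]), array([21.9, 45.7]), 72.7)
214 823 (array([ 605.7, -221.1]), array([21.3, 46.4]), 73.6)
216 774 (array([ 606. , -221.5]), array([19.9, 46.1]), 79.5)
218 169 (array([ 605.6, -223. ]), array([22.4, 46. ]), 77.2)
220 153 (array([ 606.8, -218.1]), array([12.5, 46.6]), 77.6)
222 183 (array([ 606.3, -221.3]), array([20.2, 46.6]), 81.4)
224 178 (array([ 605.7, -223.1]), array([22.4, 46.6]), 78.3)
226 150 (array([ 605.7, -222.7]), array([21.4, 46.4]), 76.9)
228 125 (array([ 606.4, -219.6]), array([15.6, 46.4]), 77.5)
head (array([ 593.84038174, -111.69930394,  124.02533802]), array([-0.53245407,  0.11042099,  0.83922576]), 6891) (array([ 597.4, -113.1]), array([78.3, 81.2]), 77.9)
```

View pics/w2.png

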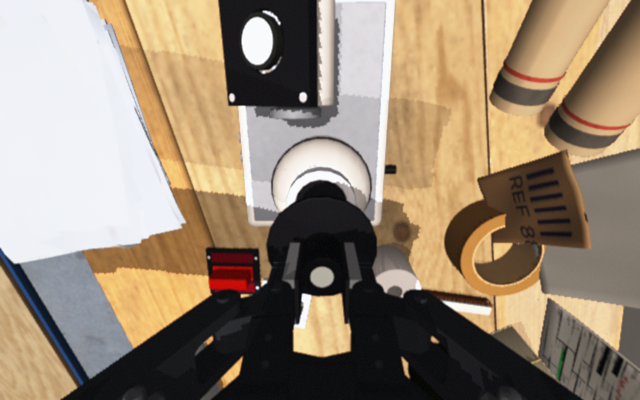

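```bash
cat > fit.py <<'E'
from h import *
from scipy.optimize import least_squares
u=np.array([.208,.978])  # visible side (+y_m)
def hullfit(P,c0,r,lo):
    H=cv2.convexHull(P[:,:2].astype(np.float32))[:,0]; d=H-c0
    H=H[(d@u)/np.linalg.norm(d,axis=1)>lo]
    f=least_squares(lambda c:np.linalg.norm(H-c,axis=1)-r,c0,loss='soft_l1',f_scale=.5)
    return f.x.round(2),len(H),round(np.sqrt(np.mean(f.fun**2)),2)
E
python3 - <<'E'
from fit import *
W=np.load('/tmp/w2.npz')['W']; V=W.reshape(-1,3); V=V[np.isfinite(V[:,0])]
def sel(c,r,z0,z1): return V[(np.hypot(V[:,0]-c[0],V[:,1]-c[1])<r)&(V[:,2]>z0)&(V[:,2]<z1)]
c=np.array([605.,-221.])
for rr in(28,28.5):
  for lo in(.2,.4): print('collar',hullfit(sel(c,36,109.5,114),c,rr,lo))
F=sel(c,36,186.5,192.5)
for lo in(-.1,0,.2,.4): print('flange',hullfit(F,c,30.3,lo))
print(plane(F))
print(plane(sel(c,36,110,114)))
E
```

```text
collar (array([ 604.71, -222.71]), 20, np.float64(0.12))
collar (array([ 604.68, -222.7 ]), 18, np.float64(0.12))
collar (array([ 604.57, -223.31]), 20, np.float64(0.16))
collar (array([ 604.56, -223.28]), 18, np.float64(0.13))
flange (array([ 605.98, -221.03]), 29, np.float64(0.18))
flange (array([ 605.98, -221.03]), 29, np.float64(0.18))
flange (array([ 606.  , -221.05]), 26, np.float64(0.13))
flange (array([ 606.01, -221.06]), 24, np.float64(0.12))
(array([ 608.48941126, -209.22731524,  189.92277985]), array([ 4.57526152e-03, -1.56510410e-04,  9.99989521e-01]), 4346)
(array([ 608.06129704, -206.79694646,  112.27839398]), array([-2.95259778e-03, -2.69363546e-04,  9.99995605e-01]), 804)
```

Emit:
{"method": "step_arm", "body": {
  "increments": [
    {"x": 0.004,"y": 0.06,"z": -0.002,"rx": 0,"ry": 0,"rz": 0,"fingers": 1},
    {"x": 0.008,"y": 0.14,"z": -0.003,"rx": 0,"ry": 0,"rz": 0,"fingers": 1},
    {"x": 0.008,"y": 0.2,"z": -0.003,"rx": 0,"ry": 0,"rz": 0,"fingers": 1},
    {"x": 0.008,"y": 0.236,"z": -0.003,"rx": 0,"ry": 0,"rz": 0,"fingers": 1},
    {"x": 0.008,"y": 0.236,"z": -0.003,"rx": 0,"ry": 0,"rz": 0,"fingers": 1}
  ]
}}

```text
clock: 6.65
eef_pos: [602.6, -222.2, 135.5]
tool_rot: [-1.575, 0.001, -1.782]
wrist_force: [-0.0, 0.8, -1.0]
width: 0.232
```

```bash
python3 - <<'E'
from fit import *
s=read_state();p=shot('wrist','w3.png');W=cloud(p);print(s['clock'],s['eef_pos'],s['tool_rot'])
V=W.reshape(-1,3); V=V[np.isfinite(V[:,0])]
def sel(c,r,z0,z1): return V[(np.hypot(V[:,0]-c[0],V[:,1]-c[1])<r)&(V[:,2]>z0)&(V[:,2]<z1)]
c=np.array([604.,-222.]); zt=s['eef_pos'][2]-5.4
C=sel(c,36,109.5,114);F=sel(c,36,zt-3,zt+3)
print(len(C),len(F),F[:,2].mean(),C[:,2].mean())
for lo in(.2,.4,.6): print('collar',hullfit(C,c,28.2,lo),'flange',hullfit(F,c,30.3,lo))
t=shot('scene'); W=cloud(t); V=W.reshape(-1,3); V=V[np.isfinite(V[:,0])]
cv2.imwrite('pics/c3.png',np.hstack([cv2.resize(p['color'][120:320,200:440],(480,400)),cv2.resize(t['color'][150:250,240:330],(320,355))[:400] if 0 else cv2.resize(t['color'][150:250,240:320],(320,400))])[:,:,::-1])
E
```

```text
6.65 [ 602.60946821 -222.15515507  135.532441  ] [-1.57489987e+00  9.30832237e-04 -1.78219849e+00]
158 4544 130.5133716215704 111.17764448429425
collar (array([ 604.87, -223.1 ]), 16, np.float64(0.1)) flange (array([ 603.83, -221.13]), 26, np.float64(0.16))
collar (array([ 604.87, -223.1 ]), 16, np.float64(0.1)) flange (array([ 603.81, -221.14]), 22, np.float64(0.15))
collar (array([ 604.88, -223.1 ]), 15, np.float64(0.1)) flange (array([ 603.76, -221.15]), 19, np.float64(0.11))
```

View pics/c3.png

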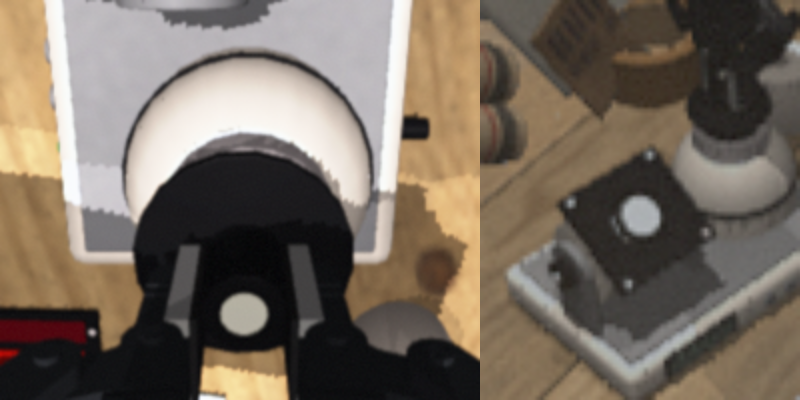

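Emit:
{"method": "step_arm", "body": {
  "increments": [
    {"x": 0.007,"y": 0.01,"z": 0.006,"rx": 0,"ry": 0,"rz": 0,"fingers": 1},
    {"x": 0.007,"y": 0.018,"z": 0.006,"rx": 0,"ry": 0,"rz": 0,"fingers": 1},
    {"x": 0.007,"y": 0.026,"z": 0.006,"rx": 0,"ry": 0,"rz": 0,"fingers": 1},
    {"x": 0.007,"y": 0.034,"z": 0.006,"rx": 0,"ry": 0,"rz": 0,"fingers": 1},
    {"x": 0.007,"y": 0.041,"z": 0.006,"rx": 0,"ry": 0,"rz": 0,"fingers": 1}
  ]
}}

```text
clock: 7.38
eef_pos: [604.6, -224.7, 126.5]
tool_rot: [-1.572, 0.001, -1.782]
wrist_force: [0.9, 0.2, -1.3]
width: 0.225
```

Emit:
{"method": "step_arm", "body": {
  "increments": [
    {"x": 0,"y": 0.004,"z": 0,"rx": 0,"ry": 0,"rz": 0,"fingers": 1},
    {"x": 0,"y": 0.008,"z": 0,"rx": 0,"ry": 0,"rz": 0,"fingers": 1},
    {"x": 0,"y": 0.012,"z": 0,"rx": 0,"ry": 0,"rz": 0,"fingers": 1}
  ]
}}

```text
clock: 7.75
eef_pos: [604.5, -224.7, 123.4]
tool_rot: [-1.572, 0.001, -1.782]
wrist_force: [-0.5, -0.3, -1.0]
width: 0.229
```

Emit:
{"method": "step_arm", "body": {
  "increments": [
    {"x": 0,"y": 0.004,"z": 0,"rx": 0,"ry": 0,"rz": 0,"fingers": 1},
    {"x": 0,"y": 0.007,"z": 0,"rx": 0,"ry": 0,"rz": 0,"fingers": 1},
    {"x": 0,"y": 0.007,"z": 0,"rx": 0,"ry": 0,"rz": 0,"fingers": 1}
  ]
}}

```text
clock: 8.12
eef_pos: [604.6, -224.7, 122.5]
tool_rot: [-1.572, 0.001, -1.782]
wrist_force: [-1.6, -0.4, 5.0]
width: 0.227
```

Contact at the expected height (TCP 122.5), so I'm releasing and raising.

Emit:
{"method": "step_arm", "body": {
  "increments": [
    {"x": 0,"y": 0,"z": 0,"rx": 0,"ry": 0,"rz": 0,"fingers": 0.6},
    {"x": 0,"y": 0,"z": 0,"rx": 0,"ry": 0,"rz": 0,"fingers": 0.4},
    {"x": 0,"y": 0,"z": 0,"rx": 0,"ry": 0,"rz": 0,"fingers": 0.3},
    {"x": 0,"y": -0.04,"z": 0,"rx": 0,"ry": 0,"rz": 0,"fingers": 0.3},
    {"x": 0,"y": -0.15,"z": 0,"rx": 0,"ry": 0,"rz": 0,"fingers": 0.3},
    {"x": 0,"y": -0.3,"z": 0,"rx": 0,"ry": 0,"rz": 0,"fingers": 0.3},
    {"x": 0,"y": -0.42,"z": 0,"rx": 0,"ry": 0,"rz": 0,"fingers": 0.3},
    {"x": 0,"y": -0.42,"z": 0,"rx": 0,"ry": 0,"rz": 0,"fingers": 0.3}
  ]
}}

```text
clock: 9.12
eef_pos: [606.5, -225.5, 231.7]
tool_rot: [-1.564, -0.001, -1.783]
wrist_force: [0.3, 0.7, 0.3]
width: 0.698
```

```bash
python3 - <<'E'
from fit import *
s=read_state();p=shot('wrist','w4.png');W=cloud(p);print(s['clock'],s['eef_pos'],s['tool_rot'])
V=W.reshape(-1,3); V=V[np.isfinite(V[:,0])]
def sel(c,r,z0,z1): return V[(np.hypot(V[:,0]-c[0],V[:,1]-c[1])<r)&(V[:,2]>z0)&(V[:,2]<z1)]
c=np.array([604.7,-222.8])
F=sel(c,36,113,121); print('flange',len(F),rect(F),plane(F),hullfit(F,c,30.3,.2))
K=sel(c,25,139,150); print('knob',rect(K),K.mean(0))
p=shot('top');W=cloud(p);V=W.reshape(-1,3); V=V[np.isfinite(V[:,0])]
def sel2(x0,x1,y0,y1,z0,z1): return V[(V[:,0]>x0)&(V[:,0]<x1)&(V[:,1]>y0)&(V[:,1]<y1)&(V[:,2]>z0)&(V[:,2]<z1)]
print(toolmove([420,-270,190],down(-.211)))
E
```

```text
9.125 [ 606.49700627 -225.47125485  231.73225734] [-1.56410199e+00 -6.14072863e-04 -1.78252064e+00]
flange 2856 (array([ 605.6, -224.2]), array([61.2, 60.8]), 45.3) (array([ 606.22995394, -221.95183868,  117.44183161]), array([-5.34893702e-04, -1.35717498e-03,  9.99998936e-01]), 2712) (array([ 605.76, -223.77]), 22, np.float64(0.15))
knob (array([ 605.6, -223.8]), array([21.3, 21.6]), 78.2) [ 605.81794476 -223.50021793  143.17865761]
(array([ 0.3322,  0.1509, -0.6845]), array([ 0.0002, -0.0004, -0.0003]))
```

View pics/w4.png

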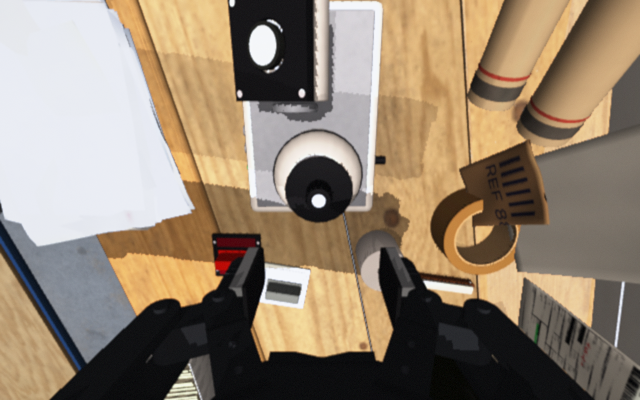

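The cap is seated: flange top at 117.4 (117 expected), level, and free. It shows at wrist (318,187), with the red label at (237,255) and the white standard at (287,285). Turning the jaws across the rib and going to the label.

Emit:
{"method": "step_arm", "body": {
  "increments": [
    {"x": 0.06,"y": 0.0,"z": -0.06,"rx": 0,"ry": -0.11,"rz": 0,"fingers": 0},
    {"x": 0.14,"y": 0.02,"z": -0.13,"rx": 0,"ry": -0.22,"rz": 0,"fingers": 0},
    {"x": 0.22,"y": 0.05,"z": -0.21,"rx": 0,"ry": -0.33,"rz": 0,"fingers": 0},
    {"x": 0.3,"y": 0.1,"z": -0.29,"rx": 0,"ry": -0.44,"rz": 0,"fingers": 0},
    {"x": 0.38,"y": 0.17,"z": -0.37,"rx": 0,"ry": -0.55,"rz": 0,"fingers": 0},
    {"x": 0.45,"y": 0.24,"z": -0.44,"rx": 0,"ry": -0.66,"rz": 0,"fingers": 0},
    {"x": 0.49,"y": 0.3,"z": -0.48,"rx": 0,"ry": -0.77,"rz": 0,"fingers": 0},
    {"x": 0.503,"y": 0.33,"z": -0.483,"rx": 0,"ry": -0.88,"rz": 0,"fingers": 0}
  ]
}}

```text
clock: 10.22
eef_pos: [457.7, -321.8, 142.5]
tool_rot: [-1.569, 0.005, -0.396]
wrist_force: [0.1, 0.6, 0.1]
width: 0.998
```

```bash
python3 -c "
from h import *
s=read_state();print(s['clock'],s['eef_pos'],s['tool_rot'],s['joint_pos'],toolmove([462,-322,150],down(1.361)))"
```

```text
10.225 [ 457.69456354 -321.8115371   142.53299668] [-1.56942414  0.00541578 -0.39598905] [-6.12907589e-01  4.13334352e-01  1.33865703e-02  1.17643273e+00
  1.74449084e-04 -2.16915315e-01] (array([ 0.016 , -0.0299,  0.006 ]), array([-0.0012, -0.1185, -0.0034]))
```

Emit:
{"method": "step_arm", "body": {
  "increments": [
    {"x": 0.016,"y": -0.03,"z": 0.006,"rx": 0,"ry": -0.1,"rz": -0.003,"fingers": 0},
    {"x": 0.016,"y": -0.03,"z": 0.006,"rx": -0.001,"ry": -0.118,"rz": -0.003,"fingers": 0},
    {"x": 0.016,"y": -0.03,"z": 0.006,"rx": -0.001,"ry": -0.118,"rz": -0.003,"fingers": 0}
  ]
}}

```text
clock: 10.6
eef_pos: [461.6, -321.6, 149.2]
tool_rot: [-1.57, 0.002, -0.212]
wrist_force: [-0.7, -0.7, 0.4]
width: 0.998
```

```bash
python3 - <<'E'
from h import *
s=read_state();p=shot('wrist','w5.png');W=cloud(p);print(s['clock'],s['eef_pos'],s['tool_rot'])
hsv=cv2.cvtColor(p['color'],cv2.COLOR_RGB2HSV)
V=W
def box(x0,x1,y0,y1,z0,z1):
    with np.errstate(invalid='ignore'):
        return (W[...,0]>x0)&(W[...,0]<x1)&(W[...,1]>y0)&(W[...,1]<y1)&(W[...,2]>z0)&(W[...,2]<z1)
m=box(420,520,-375,-270,27,37);P=W[m];print('rib',len(P),rect(P),P.mean(0),plane(P)[1],np.median(p['color'][m],0))
d=optics.trace('label_sample',p)
for e in d: q=W[e['mask']];q=q[(q[:,2]>4)&(q[:,2]<9)];print(e['score'],e['pixel'],rect(q) if len(q)>9 else '')
c,wh,a=rect(P)
E
```

```text
10.6 [ 461.56626309 -321.61832545  149.19128037] [-1.56993771  0.00193382 -0.21235902]
rib 752 (array([ 481.5, -338.5]), array([31.8, 83.3]), 48.9) [ 466.47269643 -326.86909695   32.19908533] [-0.00994039 -0.01665047  0.99981196] [168.5  15.    9. ]
0.63 [186.9, 318.1] (array([ 467., -326.]), array([65.9, 65.8]), 76.5)
```

View pics/w5.png

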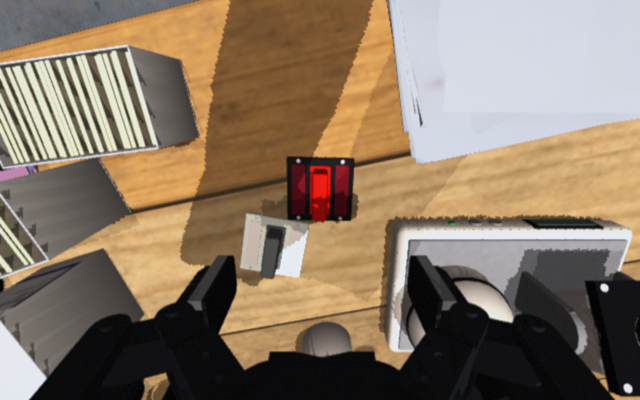

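The red label sits at wrist (320,188), with plate centre (467,−326) and rib at −13.5°. The white standard at (272,245) stays clear of the left finger. Descending with a partial opening.

Emit:
{"method": "step_arm", "body": {
  "increments": [
    {"x": 0.025,"y": 0.06,"z": -0.014,"rx": 0,"ry": 0.015,"rz": 0,"fingers": 0.35},
    {"x": 0.025,"y": 0.2,"z": -0.014,"rx": 0,"ry": 0.015,"rz": 0,"fingers": 0.35},
    {"x": 0.025,"y": 0.36,"z": -0.014,"rx": 0,"ry": 0.015,"rz": 0,"fingers": 0.35},
    {"x": 0.025,"y": 0.48,"z": -0.014,"rx": 0,"ry": 0.015,"rz": 0,"fingers": 0.35},
    {"x": 0.025,"y": 0.53,"z": -0.014,"rx": 0,"ry": 0.015,"rz": 0,"fingers": 0.35},
    {"x": 0.025,"y": 0.557,"z": -0.014,"rx": 0,"ry": 0.015,"rz": 0,"fingers": 0.35},
    {"x": 0.025,"y": 0.557,"z": -0.014,"rx": 0,"ry": 0.015,"rz": 0,"fingers": 0.35}
  ]
}}

```text
clock: 11.58
eef_pos: [467.4, -326.6, 10.6]
tool_rot: [-1.57, 0.001, -0.236]
wrist_force: [-0.7, 0.4, 0.4]
width: 0.647
```

Emit:
{"method": "step_arm", "body": {
  "increments": [
    {"x": 0,"y": 0,"z": 0,"rx": 0,"ry": 0,"rz": 0,"fingers": 0.7},
    {"x": 0,"y": 0,"z": 0,"rx": 0,"ry": 0,"rz": 0,"fingers": 1},
    {"x": 0,"y": 0,"z": 0,"rx": 0,"ry": 0,"rz": 0,"fingers": 1},
    {"x": 0,"y": 0,"z": 0,"rx": 0,"ry": 0,"rz": 0,"fingers": 1},
    {"x": 0,"y": 0,"z": 0,"rx": 0,"ry": 0,"rz": 0,"fingers": 1}
  ],
  "force": 60
}}

```text
clock: 12.2
eef_pos: [468.2, -327.0, 11.8]
tool_rot: [-1.571, -0.001, -0.236]
wrist_force: [-0.8, 1.2, 6.3]
width: 0.151
```

Emit:
{"method": "step_arm", "body": {
  "increments": [
    {"x": 0,"y": -0.05,"z": 0,"rx": 0,"ry": 0,"rz": 0,"fingers": 1},
    {"x": 0,"y": -0.18,"z": 0,"rx": 0,"ry": 0,"rz": 0,"fingers": 1},
    {"x": 0,"y": -0.38,"z": 0,"rx": 0,"ry": 0,"rz": 0,"fingers": 1},
    {"x": -0.08,"y": -0.6,"z": 0.05,"rx": 0,"ry": 0,"rz": 0,"fingers": 1},
    {"x": -0.1,"y": -0.78,"z": 0.2,"rx": 0,"ry": 0,"rz": 0,"fingers": 1},
    {"x": -0.1,"y": -0.84,"z": 0.36,"rx": 0,"ry": 0,"rz": 0,"fingers": 1},
    {"x": -0.1,"y": -0.84,"z": 0.4,"rx": 0,"ry": 0,"rz": 0,"fingers": 1}
  ]
}}

```text
clock: 13.08
eef_pos: [467.9, -222.5, 224.2]
tool_rot: [-1.572, -0.005, -0.233]
wrist_force: [0.5, -0.2, -1.1]
width: 0.146
```

```bash
cat >> h.py <<'E'
N=np.array([-.531,.1108,.840]); N/=np.linalg.norm(N)
def tilted(N=N,j=np.array([.208,.978,0])):
    y=-N; z=j-N*(j@N); z/=np.linalg.norm(z); return Ro.from_matrix(np.column_stack([np.cross(y,z),y,z]))
E
python3 - <<'E'
from h import *
W=np.load('/tmp/w2.npz')['W']; im=cv2.imread('pics/w2.png')
g=im.min(2); m=np.zeros(g.shape,bool); m[5:85,225:300]=g[5:85,225:300]>150
n,l,st,ce=cv2.connectedComponentsWithStats(m.astype(np.uint8))
for i in range(1,n):
    if st[i,4]>20: P=W[l==i];P=P[np.isfinite(P[:,0])]; print('win',st[i],ce[i].round(),P.mean(0).round(1),plane(P)[1].round(3))
p=shot('wrist','w6.png'); t=shot('top');W=cloud(t);g=t['color'].min(2)
m=(g>110)&(W[...,2]>110)&(abs(W[...,0]-592)<18)&(abs(W[...,1]+100)<18); print('top win',m.sum(),W[m].mean(0),rect(W[m]))
s=read_state();print(s['clock'],s['eef_pos'],s['tool_rot'],s['width'])
port=np.array([592,-100,120.6])
print(toolmove(port+N*75,tilted()))
E
```

```text
win [263  11  17  14  56] [272.  16.] [602.2 -89.  122. ] [0.664 0.71  0.233]
win [ 242   17   31   48 1182] [257.  41.] [ 589.3 -101.3  124.8] [-0.538  0.109  0.836]
win [262  66  14   8  36] [268.  70.] [ 591.2 -118.7  119.2] [-0.261  0.917  0.303]
top win 97 [ 590.14734606 -100.44610653  124.20104685] (array([ 590. , -100.3]), array([24.6, 25.3]), 4.1)
13.175 [ 466.81767771 -223.01156716  221.78455887] [-1.57137047e+00 -1.18791329e-03 -2.33729471e-01] 0.14877198003661948
(array([0.2103, 0.1526, 0.5902]), array([ 0.0061, -0.0152, -0.3642]))
```

View pics/w6.png

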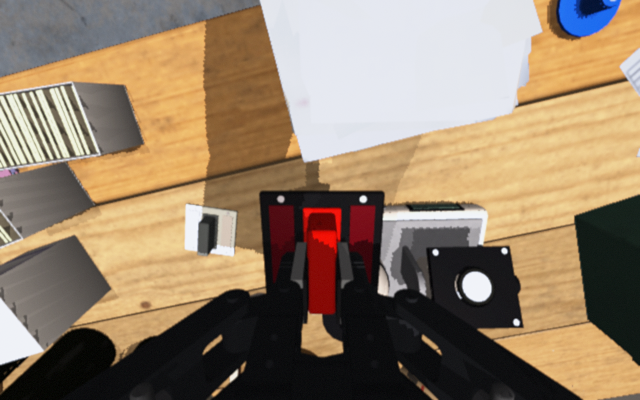

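The label is held square at wrist (322,250), and the port window is visible at (478,286). The window gives a port at about (592,−101,121), consistent with the model. Tilting and moving to hover along the normal.

Emit:
{"method": "step_arm", "body": {
  "increments": [
    {"x": 0.0,"y": 0,"z": 0.08,"rx": 0,"ry": 0,"rz": -0.05,"fingers": 1},
    {"x": 0.03,"y": 0.0,"z": 0.2,"rx": 0,"ry": 0,"rz": -0.11,"fingers": 1},
    {"x": 0.06,"y": 0.02,"z": 0.33,"rx": 0,"ry": -0.01,"rz": -0.18,"fingers": 1},
    {"x": 0.1,"y": 0.05,"z": 0.45,"rx": 0,"ry": -0.01,"rz": -0.25,"fingers": 1},
    {"x": 0.15,"y": 0.09,"z": 0.54,"rx": 0,"ry": -0.01,"rz": -0.31,"fingers": 1},
    {"x": 0.19,"y": 0.13,"z": 0.58,"rx": 0.006,"ry": -0.015,"rz": -0.364,"fingers": 1},
    {"x": 0.21,"y": 0.15,"z": 0.59,"rx": 0.006,"ry": -0.015,"rz": -0.364,"fingers": 1},
    {"x": 0.21,"y": 0.15,"z": 0.59,"rx": 0.006,"ry": -0.015,"rz": -0.364,"fingers": 1}
  ]
}}

```text
clock: 14.18
eef_pos: [552.3, -92.7, 183.6]
tool_rot: [-1.569, -0.571, -0.211]
wrist_force: [0.4, -1.3, -1.3]
width: 0.148
```

```bash
python3 - <<'E'
from h import *
s=read_state();p=shot('wrist','w7.png');W=cloud(p);print(s['clock'],s['eef_pos'],s['tool_rot'],s['width'])
np.savez('/tmp/w7.npz',W=W)
R=Ro.from_euler('xyz',s['tool_rot']).as_matrix()
V=W.reshape(-1,3);V=V[np.isfinite(V[:,0])]; T=(V-s['eef_pos'])@R  # tool coords
L=T[(abs(T[:,0])<40)&(abs(T[:,2])<40)&(T[:,1]>2)&(T[:,1]<9)]
def pl(P):
    for _ in range(5):
        c=P.mean(0); n=np.linalg.svd(P-c)[2][2]; n*=-np.sign(n[1]); d=abs((P-c)@n); P=P[d<1.2]
    return c,n.round(4),len(P)
print('plate',pl(L),rect(L[:,[0,2]]))
Hd=T[(abs(T[:,0])<45)&(abs(T[:,2])<45)&(T[:,1]>50)&(T[:,1]<90)]
print('head',len(Hd)); 
if len(Hd)>50: print(pl(Hd), 'world',R@pl(Hd)[1],rect(Hd[:,[0,2]]))
print('N',N, -R[:,1])
E
```

```text
14.175 [552.25305703 -92.67225066 183.62718175] [-1.56949245 -0.5705448  -0.21095663] 0.1480912823482501
plate (array([-14.78267341,   5.64029683,  -1.2722428 ]), array([-3.5e-03, -1.0e+00, -8.0e-04]), 6060) (array([-3.7, -1.3]), array([61.2, 66.1]), 0.1)
head 3638
(array([-26.19901035,  74.69030535,  -0.74452979]), array([-3.330e-02, -9.994e-01,  7.000e-04]), 2674) world [-0.55533105  0.11830334  0.82311693] (array([-25.8,  -1. ]), array([80. , 25.8]), 89.9)
N [-0.53104311  0.110809    0.8400682 ] [-0.52838997  0.11181744  0.84160615]
```

View pics/w7.png

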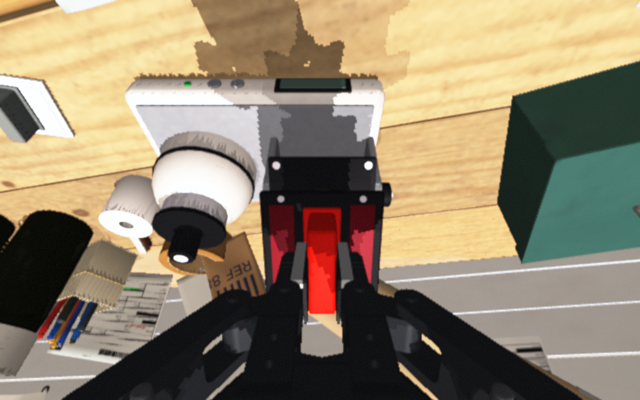

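```bash
python3 - <<'E'
from h import *
y=np.array([.208,.978,0]);y/=np.linalg.norm(y);xm=np.array([y[1],-y[0],0])
def tilt(n): return round(np.arctan2(-n@xm,n[2]),4), round(n@y,4)
port=np.array([592,-100.8,120.9])
for f,pn in(('w2','w2'),('w7','w7')):
    W=np.load(f'/tmp/{f}.npz')['W']; im=cv2.imread(f'pics/{pn}.png'); dark=im.max(2)<75
    D=W-port; a=D@y; n0=np.array([*(-xm[:2]*np.sin(.575)),np.cos(.575)]); x0=np.cross(y,n0); b=D@x0; h=D@n0
    m=dark&(abs(a)<37)&(abs(b)<35)&(abs(h)<5)&(np.hypot(a,b)>20)
    P=W[m]
    for _ in range(6):
        c=P.mean(0);n=np.linalg.svd(P-c)[2][2];n*=np.sign(n[2]);d=abs((P-c)@n);P=P[d<max(.8,2.5*np.median(d))]
    print(f,m.sum(),len(P),n.round(4),tilt(n),'h',((c-port)@n).round(2),'b range',np.percentile(b[m],[1,99]).round(),np.median(d).round(2))
# full meter: w2 includes plinth top as a check of level
W=np.load('/tmp/w7.npz')['W']; m=np.isfinite(W[...,2])&(abs(W[...,2]-38)<5)&(abs(W[...,0]-560)<80)&(abs(W[...,1]+130)<90)
print('plinth',plane(W[m]))
E
```

```text
w2 5318 4647 [-0.5352  0.1135  0.8371] (np.float64(0.5789), np.float64(-0.0003)) h 0.42 b range [-34.  35.] 0.31
w7 2357 2041 [-0.5366  0.1142  0.8361] (np.float64(0.5807), np.float64(0.0001)) h 0.39 b range [-35. -15.] 0.38
plinth (array([ 574.25270887, -133.60494258,   38.2788719 ]), array([-0.00984665,  0.00327759,  0.99994615]), 7637)
```

Tilt is 0.579 from two views. The label is square to the tool within 0.004 and centred within about 1 mm. The gap is about 62 mm to flush and 58 mm to the ring. Approaching.

Emit:
{"method": "step_arm", "body": {
  "increments": [
    {"x": 0,"y": 0.03,"z": 0,"rx": 0,"ry": 0,"rz": -0.005,"fingers": 1},
    {"x": 0,"y": 0.08,"z": 0,"rx": 0,"ry": 0,"rz": -0.005,"fingers": 1},
    {"x": 0,"y": 0.13,"z": 0,"rx": 0,"ry": 0,"rz": -0.005,"fingers": 1},
    {"x": 0,"y": 0.17,"z": 0,"rx": 0,"ry": 0,"rz": -0.005,"fingers": 1},
    {"x": 0,"y": 0.2,"z": 0,"rx": 0,"ry": 0,"rz": -0.005,"fingers": 1},
    {"x": 0,"y": 0.216,"z": 0,"rx": 0,"ry": 0,"rz": -0.005,"fingers": 1},
    {"x": 0,"y": 0.216,"z": 0,"rx": 0,"ry": 0,"rz": -0.005,"fingers": 1}
  ]
}}

```text
clock: 15.1
eef_pos: [581.4, -98.8, 138.8]
tool_rot: [-1.569, -0.58, -0.211]
wrist_force: [-0.2, -0.3, -1.6]
width: 0.149
```

```bash
python3 - <<'E'
from h import *
s=read_state();p=shot('wrist','w8.png');W=cloud(p);print(s['clock'],s['eef_pos'],s['tool_rot'],s['width'],s['wrist_force'])
R=Ro.from_euler('xyz',s['tool_rot']).as_matrix()
V=W.reshape(-1,3);V=V[np.isfinite(V[:,0])]; T=(V-s['eef_pos'])@R
def pl(P):
    for _ in range(6):
        c=P.mean(0); n=np.linalg.svd(P-c)[2][2]; n*=-np.sign(n[1]); d=abs((P-c)@n); P=P[d<.9]
    return c.round(1),n.round(4),len(P)
L=T[(abs(T[:,0])<40)&(abs(T[:,2])<40)&(T[:,1]>2)&(T[:,1]<9)]
print('plate',pl(L),np.percentile(L[:,0],.3),rect(L[:,[0,2]]))
Hd=T[(abs(T[:,0])<50)&(abs(T[:,2])<50)&(T[:,1]>13)&(T[:,1]<26)]; print(len(Hd))
if len(Hd)>30: print('head',pl(Hd),np.percentile(Hd[:,0],[1,99]),np.percentile(Hd[:,2],[.5,99.5]))
port=np.array([592,-100.8,120.9])-0*N; print('port in tool',(port-s['eef_pos'])@R)
E
```

```text
15.1 [581.41671472 -98.7708968  138.81136802] [-1.56929555 -0.57957427 -0.21103867] 0.14852403468782327 [-0.20733398 -0.30717534 -1.6395329 ]
plate (array([-14.6,   5.7,  -1.4]), array([-3.1e-03, -1.0e+00,  1.0e-04]), 5289) -34.116745392962336 (array([-3.6, -1.3]), array([66.3, 61.5]), 90.0)
3801
head (array([-20. ,  20.6,   0.4]), array([-2.3e-03, -1.0e+00,  6.0e-04]), 2833) [-39.5644085   34.61401472] [-41.01736893  38.8873882 ]
port in tool [-0.79531022 20.88700954  0.20150856]
```

Normals agree within 0.001 and centring is within 1 mm. There's 9 mm to flush, so I'm pressing in gently.

Emit:
{"method": "step_arm", "body": {
  "increments": [
    {"x": 0,"y": 0.008,"z": 0,"rx": 0,"ry": 0,"rz": 0,"fingers": 1},
    {"x": 0,"y": 0.014,"z": 0,"rx": 0,"ry": 0,"rz": 0,"fingers": 1},
    {"x": 0,"y": 0.02,"z": 0,"rx": 0,"ry": 0,"rz": 0,"fingers": 1},
    {"x": 0,"y": 0.025,"z": 0,"rx": 0,"ry": 0,"rz": 0,"fingers": 1}
  ]
}}

```text
clock: 15.65
eef_pos: [584.9, -99.5, 134.1]
tool_rot: [-1.569, -0.58, -0.211]
wrist_force: [-2.1, 1.0, 2.4]
width: 0.148
```

Emit:
{"method": "step_arm", "body": {
  "increments": [
    {"x": 0,"y": 0.004,"z": 0,"rx": 0,"ry": 0,"rz": 0,"fingers": 1},
    {"x": 0,"y": 0.008,"z": 0,"rx": 0,"ry": 0,"rz": 0,"fingers": 1},
    {"x": 0,"y": 0.008,"z": 0,"rx": 0,"ry": 0,"rz": 0,"fingers": 1}
  ]
}}

```text
clock: 16.02
eef_pos: [585.9, -99.7, 132.6]
tool_rot: [-1.569, -0.581, -0.211]
wrist_force: [-5.0, 0.8, 4.6]
width: 0.146
```

Emit:
{"method": "step_arm", "body": {
  "increments": [
    {"x": 0,"y": 0.004,"z": 0,"rx": 0,"ry": 0,"rz": 0,"fingers": 1},
    {"x": 0,"y": 0.007,"z": 0,"rx": 0,"ry": 0,"rz": 0,"fingers": 1},
    {"x": 0,"y": 0.007,"z": 0,"rx": 0,"ry": 0,"rz": 0,"fingers": 1}
  ]
}}

```text
clock: 16.4
eef_pos: [586.4, -99.8, 131.8]
tool_rot: [-1.569, -0.581, -0.211]
wrist_force: [-10.1, 2.2, 9.6]
width: 0.145
```

Emit:
{"method": "step_arm", "body": {
  "increments": [
    {"x": 0,"y": 0.002,"z": 0,"rx": 0,"ry": 0,"rz": 0,"fingers": 1},
    {"x": 0,"y": 0.002,"z": 0,"rx": 0,"ry": 0,"rz": 0,"fingers": 1},
    {"x": 0,"y": 0.002,"z": 0,"rx": 0,"ry": 0,"rz": 0,"fingers": 1},
    {"x": 0,"y": 0.002,"z": 0,"rx": 0,"ry": 0,"rz": 0,"fingers": 1}
  ]
}}

```text
clock: 16.9
eef_pos: [586.4, -99.8, 131.8]
tool_rot: [-1.569, -0.581, -0.211]
wrist_force: [-7.6, 1.9, 7.3]
width: 0.144
```

```bash
python3 - <<'E'
from h import *
s=read_state();p=shot('wrist','w9.png');W=cloud(p);print(s['clock'],s['eef_pos'],s['tool_rot'],s['width'],s['wrist_force'],s['wrist_torque'],'FN',(s['wrist_force']+[0,0,1.3])@N)
R=Ro.from_euler('xyz',s['tool_rot']).as_matrix()
V=W.reshape(-1,3);V=V[np.isfinite(V[:,0])]; T=(V-s['eef_pos'])@R
def pl(P):
    for _ in range(6):
        c=P.mean(0); n=np.linalg.svd(P-c)[2][2]; n*=-np.sign(n[1]); d=abs((P-c)@n); P=P[d<.7]
    return c.round(1),n.round(4),len(P)
L=T[(abs(T[:,0])<32)&(abs(T[:,2])<40)&(T[:,1]>2)&(T[:,1]<8)]
print('plate',pl(L))
L=T[(abs(T[:,0])<50)&(abs(T[:,2])<50)&(T[:,1]>9)&(T[:,1]<15)]
print('head',pl(L),L.min(0),L.max(0))
K=V[(np.hypot(V[:,0]-605.5,V[:,1]+223.5)<34)&(V[:,2]>113)&(V[:,2]<121)]; print('cap',len(K),rect(K),plane(K) if len(K)>20 else '')
t=shot('top')
cv2.imwrite('pics/end.png',np.hstack([cv2.resize(p['color'][100:320,130:450],(560,385)),cv2.resize(t['color'][120:250,260:341],(240,385))])[:,:,::-1])
E
```

```text
16.9 [586.37434356 -99.81998067 131.78538165] [-1.56930368 -0.58094701 -0.21098376] 0.14394166981020387 [-7.59884645  1.90888762  7.33684653] [ 0.1918074   1.11502951 -0.01208972] FN 11.502377100451682
plate (array([-12.6,   5.5,  -1.1]), array([ 0.0041, -1.    ,  0.    ]), 4070)
head (array([-16.9,  11.8,  -0.4]), array([ 0.001, -1.   ,  0.001]), 2964) [-40.25435601   9.00214765 -41.37133967] [34.00126789 14.94844822 39.20448132]
cap 2883 (array([ 603.6, -222.8]), array([61.2, 60.4]), 46.4) (array([ 597.79871994, -219.67870788,  117.28583063]), array([-0.00495276,  0.00486375,  0.99997591]), 2360)
```

View pics/end.png

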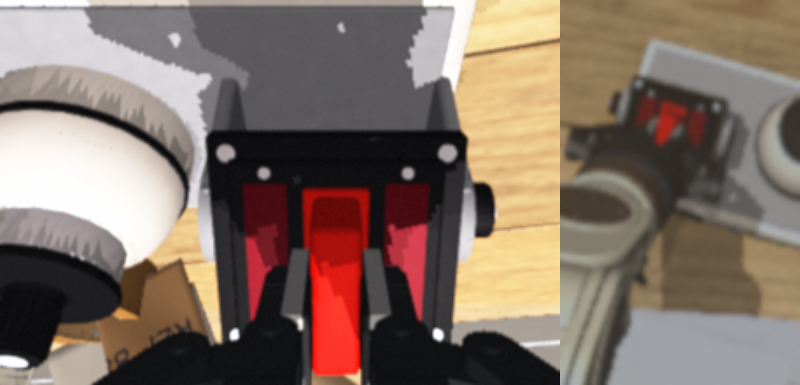

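The plate lies flush: its back is 6.3 mm above the face and it is 6 mm thick. It is parallel within 0.004 and centred, and the head hasn't moved. I'm adding a little push for margin.

Emit:
{"method": "step_arm", "body": {
  "increments": [
    {"x": 0,"y": 0.003,"z": 0,"rx": 0,"ry": 0,"rz": 0,"fingers": 1},
    {"x": 0,"y": 0.004,"z": 0,"rx": 0,"ry": 0,"rz": 0,"fingers": 1},
    {"x": 0,"y": 0.004,"z": 0,"rx": 0,"ry": 0,"rz": 0,"fingers": 1},
    {"x": 0,"y": 0.004,"z": 0,"rx": 0,"ry": 0,"rz": 0,"fingers": 1},
    {"x": 0,"y": 0.004,"z": 0,"rx": 0,"ry": 0,"rz": 0,"fingers": 1},
    {"x": 0,"y": 0.004,"z": 0,"rx": 0,"ry": 0,"rz": 0,"fingers": 1}
  ]
}}

```text
clock: 17.75
eef_pos: [586.4, -99.8, 131.8]
tool_rot: [-1.569, -0.581, -0.211]
wrist_force: [-11.6, 2.0, 13.8]
width: 0.15
```

```bash
python3 -c "
from h import *
s=read_state();print(s['eef_pos'],s['wrist_force'],(s['wrist_force']+[0,0,1.3])@N,s['qvel'].round(3));print(hand_in())"
```

```text
[586.38581568 -99.80895088 131.77633672] [-11.63138273   1.9641058   13.77258476] 19.05640541533625 [-0.002  0.001  0.002 -0.     0.001 -0.001]
the job is handed in; nothing more can be done
None
```

The job is handed in at about 18 s: the cap is on the collar, and the label sample is held pressed on the port. No verdict was returned.

- **Cap:** I took the black cap by its knob, set it on the collar and let it go. My last checks showed the flange top at 117.3 mm (117 expected), level within 0.007 rad. Its centre was about 1–1.5 mm from the collar's; the views agree to about 2 mm.
- **Label sample:** I took it by the rib, tilted it to about 0.58 rad and pressed it flat on the port. The last image showed the plate flush to about 0.3 mm, parallel within 0.004 rad and centred within about 1 mm.
- **Seal ring:** I could not see the ring travel directly. I judge it fully in because the plate lies flush and the push is about 19 N, above the 9 N it needs and below the 30 N limit.
- **Left alone:** The head showed no movement. I did not touch the white standard or the paper roll, but I did not measure them again at the end.

One early move call was refused because of its format, before anything moved. The pose readings scattered by up to about 1 mm, so I aligned from offsets measured within a single picture.

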